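# Tip the tack-test balls out of the tilting tray into a hanging basket

## Robot

A 7-joint arm with a two-finger parallel gripper is mounted at the origin on a cart in front of the work surface, level with it; the furniture and walls round the work are solid. World frame = base frame: x ahead of the robot, y to its left, z up, the work surface at z = 0. Lengths are in m, angles in rad, forces in N, time in s.
With the tool pointing down it reaches from about 0.4 to 0.85 m from the base axis. Payload 10.4 kg.
Tool frame: the origin (TCP) lies midway between the tips of the shut fingers; the grasp point (between the pads) lies r.hold_point_z behind it (r.hold_point_z is the distance from the TCP to the grasp point, in m); z points along the fingers, y is the line along which they close (so a half turn about z gives the same grasp; the last joint's range is limited). The gripper opens to 87 mm and grips with 3 to 60 N. Pads are 19 mm wide; open, the fingers measure 117 mm over their backs; the gripper's body (75 mm by 190 mm) begins 51 mm behind the grasp point.
Start: joints at [1.267, 0.332, -0.065, 1.46, 0.022, 1.35, -0.088], TCP at [0.173, -0.601, 0.223] pointing down, gripper open.
Joint ranges: [-2.6, 2.6], [-0.5, 2.12], [-1.47, 1.34], [0.16, 2.42], [-1.27, 4.41], [0.06, 2.06], [-2.6, 2.6]. Speed limits (rad/s): [2.22, 2.22, 2.79, 2.79, 3.14, 3.14, 3.14].

## Interface

Orientations are given as a unit quaternion [w, x, y, z].
In Python, from station import r, read_camera, finish_job gives the robot as it stands.
- The arm moves only by the shell command python3 -m jog 'ROWS' [OPENING]. ROWS is JSON, a list that holds one entry, the list of rows, each a list of 4 numbers: the shift along the tool's x, y, z scaled (see below), then the turn about the tool's z scaled (see below). A call has 1 to 5 rows; each row shifts and turns the commanded pose from where the row before left it, along the tool's axes as they then stand; what a row does not reach is not made up. The controller multiplies each number of a shift by 40 cm and each number of a turn by pi rad. A row lasts 1/10 s, in which the tool goes at most 50 mm and 8.59 degrees, less where a joint would pass 70% of its speed; a pose out of reach is approached as far as the arm can. A call with a number of a shift or a turn outside -1 to 1 is refused whole. A call with a gripper value outside its range is refused whole. OPENING is the finger opening in mm, from 0 to 87, set as the call begins (- or left out, the last holds). The fingers move at their own pace and stop on an object; the grip force is fixed at half the most. Time passes only in rows, so rows that do not move let the fingers close. It gives the time, the measured TCP pose, the force, the opening and the grip force at its end, in the units of the state.
- r.observe(): the state, without advancing time (a new reading comes with each control period).
- read_camera(name): name is "scene" or "side" or "wrist"; returns a dict with "img" (420x560x3 uint8, blue, green, red), "vertical_fov" (degrees; the focal length in pixels is half the picture's height over the tangent of half this angle, whatever the lens; pixels are square), "cx", "cy" (the principal point, pixels), "R" (3x3) and "t" (3): a world point X has camera coordinates R X + t; the wrist camera has in their place "mount" (4x4, takes a point from camera to tool coordinates, whose origin is the TCP and whose axes are the flange's). Camera axes: x right, y down, z forward; pixel columns grow to the right and rows downward; lengths in m; the calibration is good to about 2 mm. A picture is of the moment at which its call begins: read the wrist's pose just before it. There is no depth.
- finish_job(): hands the job in; it is judged then, once.
The state is a dict: "time": time; "joints": joint angles; "joint_velocities": joint speeds; "joint_torque": joint torques, N m; "tool_pos": TCP position; "tcp_rot": TCP orientation; "ft_force": force on the tool from outside, world axes, zero at the start; "wrist_torque": the same for the moment, N m; "opening": finger opening in m; "grasp_force": force on a finger pad.
Only numpy, scipy, OpenCV 4.12 (cv2) and the standard library are available. Lean on these libraries where they do the work, as an engineer would, in place of code of your own. Each camera call takes 0.05 s, during which the arm holds its last target. There are 200 camera calls.

## Task

Hang the yellow catch basket by its wire handle on the steel hook of the pouring stand, and let go of it. Then push the red-knobbed lever until the blue ball tray is tipped to the red 45-degree mark and no further, hold it there for about two seconds so that both steel balls roll out into the basket, and push the tray back fully level. Leave the basket hanging with both balls in it, and do not knock the other things on the table about.

Things in the scene. Friction and masses are not known exactly. Their poses are not given: they have to be found in the camera images.
- stand: pouring stand, fixed: grey base plate 150 x 280 x 10 mm (x -60 to 90) with two cheeks carrying the tray's pivot along x at z = 190 mm. Origin: on the table under the pivot; z up. Tray spout to -y; lever and white scale plate (y -42 to 42, z up to 252, face at x = -40) on the -x side; hook post on the +x side. The level tray spans y -40 to 120, x -18 to 18, z 172 to 204 mm
- hook_seat (a point): hook seat: middle of the top of a flat steel strip 30 mm wide (y), at x 0, y -90, z 200 mm in the stand's frame, axes as the stand's. The strip comes from a post at x = 66 towards -x. Front end: upturned lip at x -24 to -20, 16 mm high. Back of the seat: x = 18, where the arm rises 25 mm. The handle bar lies across it, along y, between lip and arm; it comes in over the lip from the -x side
- tray (a joint): tilt of the blue ball tray, rad: 0 level (on its stop), grows as the spout (-y end) goes down; 0.785 is the red 45-degree mark; end stop at 1.2. Stiff: it stays where it is left (about 3 N at the knob). The balls sit in shallow seats and roll out at about 36 degrees
- lever_knob (a point): centre of the red ball knob, 18 mm across, on the tray's lever (8 mm rod), 100 mm from the pivot, at x = -62 mm in the stand's frame. Tray level: the lever leans 22.5 degrees to the stand's +y (over the green mark), knob at y = 38, z = 282 mm. Pushed to -y it tips the tray; at 45 degrees it leans 22.5 degrees to -y, over the red mark
- basket: yellow open catch basket 100 (x) x 90 (y) x 50 mm, walls 4 mm, 0.3 kg; origin at the centre of its underside, z up. Rigid handle: four 6 mm wires from the rim's corners up to a flat bar 12 mm wide, 66 mm long along y, z 145 to 153 mm; on the bar's middle stands a black square grip 16 x 16 mm, up to z = 193, gripped from above. It may hang either way round
- basket_bar (a point): middle of the underside of the basket's handle bar, 145 mm above the basket's underside; axes as the basket's
- ball_a: steel ball, 24 mm across, in the seat of the tray nearer the spout; origin at its centre
- ball_b: steel ball, 24 mm across, in the second seat of the tray; origin at its centre
- wash_bottle: bystander: white wash bottle with red cap and bent spout tube, 55 mm round, 171 mm high (the body's axis lies 18 mm along +x from the origin); origin at the centre of its underside
- black_flask: bystander: black flask, 45 mm round, 111 mm high; origin at the centre of its underside
- amber_bottle: bystander: small amber bottle with black cap, 37 mm round, 95 mm high; origin at the centre of its underside
- tape: bystander: roll of buff tape lying flat, 84 mm round, 48 mm high; origin at the centre of its underside
- stopwatch: bystander: black stopwatch lying flat, 70 x 58 x 17 mm; origin at the centre of its underside
- gauge: bystander: black bench thickness gauge with a dial, 34 x 52 x 88 mm; origin at the centre of its underside
- tin: bystander: white round sample tin, 66 mm round, 29 mm high; origin at the centre of its underside

How it is judged:
By the outcome, as a careful person would: the job done as asked, in the order asked, and still so for the second after the job is handed in, with the robot touching nothing.
It also fails if it takes over 64 s, if anything falls off the work surface, if the arm or the gripper's body presses on something with over 40 N, if the wrist force passes 120 N, or if a joint passes its speed limit or range.

## Working session

There is one attempt and no reset: what is moved stays moved. The work goes in short steps, Python scripts to look and compute and a shell command to move; the robot and the scene stay as the last step left them, time stands still between calls to the robot, and variables do not carry over. Pictures are saved under pics/ and viewed, at most 10 in all, crops included, and the job is handed in when it is done.

```bash
mkdir -p pics; ls; python3 - <<'E'
from station import r, read_camera
import cv2,json
o=r.observe();print({k:(v if not hasattr(v,'tolist') else v.tolist()) for k,v in o.items()}, r.hold_point_z)
for n in ("scene","side"):
    c=read_camera(n);cv2.imwrite(f"pics/{n}0.png",c["img"])
    print(n,c["vertical_fov"],c["cx"],c["cy"],c["R"],c["t"])
c=read_camera("wrist");cv2.imwrite("pics/wrist0.png",c["img"]);print(c["mount"],c["vertical_fov"],c["cx"],c["cy"])
E
```

```text
pics
{'time': 0.0, 'joints': [1.267398626445606, 0.33283880083836764, -0.06467933496052478, 1.4609695714629558, 0.021593197195292485, 1.3498784182991548, -0.08847206440082395], 'joint_velocities': [-0.001282262763480012, 0.0010298866699910232, 0.0015352733553893022, -4.290026981302938e-05, -0.0007417168689602822, 0.0012246676260001916, 0.0004205247321781095], 'joint_torque': [-0.0005855370545759797, -62.325990200042725, 0.02406158368103206, -38.989927768707275, -0.061448682099580765, 0.03970283316448331, 0.00012680014606303303], 'tool_pos': [0.17307697013809578, -0.6001491251713094, 0.22176104132718016], 'tcp_rot': [-0.0006872539704834185, 0.9901580249952104, 0.13995212104979432, -0.0001305114102347225], 'ft_force': [-0.5469515092887458, -0.03915526414012697, -0.026880631589277712], 'wrist_torque': [-0.010842656183471909, -0.024283571685057154, 0.041342652578836875], 'grasp_force': 0.0, 'opening': 0.08719363773293184} 0.0187
scene 55.34730013667424 277.53863943580797 207.7561538341184 [[-0.73274189 -0.68031146 -0.01629814]
 [-0.51548318  0.57052755 -0.63935546]
 [ 0.44425939 -0.46008111 -0.76873855]] [0.36731684 0.43332647 1.38779046]
side 49.4457202466209 276.50798882532393 204.4726908690276 [[-0.69673618 -0.71694929 -0.02328969]
 [-0.30335692  0.32391467 -0.89613273]
 [ 0.65002559 -0.617303   -0.4431746 ]] [0.35343353 0.32765202 1.09842266]
[[-6.80155433e-04 -9.58880072e-01 -2.83810754e-01  7.75120103e-02]
 [ 9.99999768e-01 -6.58664173e-04 -1.71153929e-04  3.40395846e-04]
 [-2.28198833e-05 -2.83810805e-01  9.58880298e-01 -1.61545230e-01]
 [ 0.00000000e+00  0.00000000e+00  0.00000000e+00  1.00000000e+00]] 64.7760500034775 284.6368811886202 210.61604103337456
```

View pics/scene0.png

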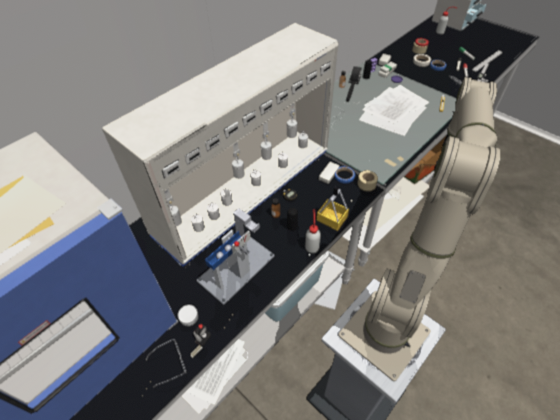

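View pics/side0.png

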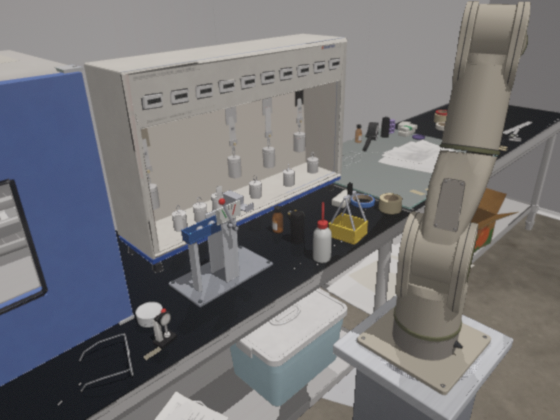

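The scene view shows the stand around (235,260) and the basket around (333,215). In the side view they are at (220,250) and (350,222). I'll zoom in on both.

```bash
python3 - <<'E'
import cv2,numpy as np
a=cv2.imread("pics/scene0.png")[165:305,190:360]; b=cv2.imread("pics/side0.png")[175:305,165:375]
a=cv2.resize(a,None,fx=4.7,fy=4.7,interpolation=3)[:600,:800];b=cv2.resize(b,None,fx=3.8,fy=3.8,interpolation=3)[:600]
cv2.imwrite("pics/ca.png",a);cv2.imwrite("pics/cb.png",b)
E
```

```text
(no output)
```

View pics/ca.png

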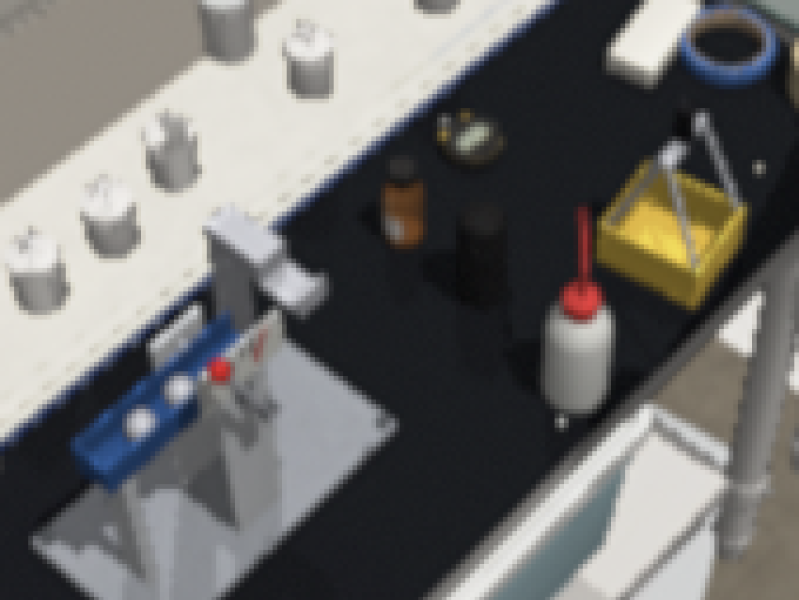

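View pics/cb.png

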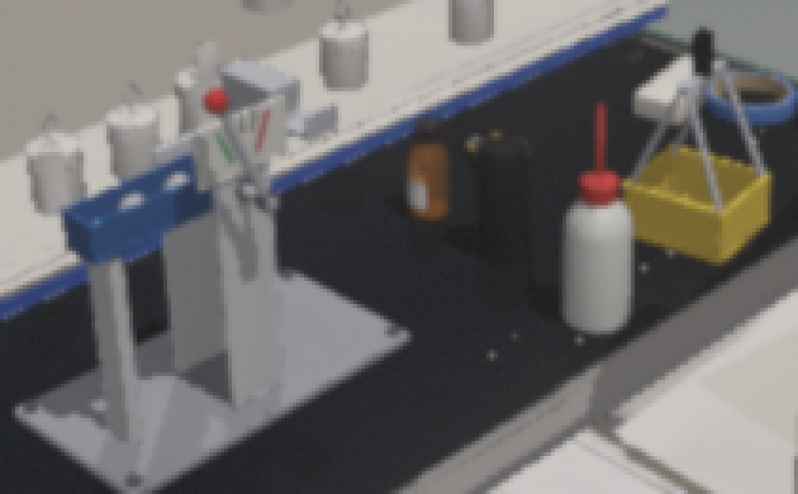

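The crops show three things:
- **Base-plate corners:** in the side crop they are at (14,411), (133,488), (409,337) and (285,270).
- **Knob:** it is at (219,371) in the scene crop and (216,100) in the side crop.
- **Basket:** the black grip top is at (685,112) in the scene crop and (703,28) in the side crop. The bar ends are at (672,157) and (703,120) in the scene crop.

```bash
cat > h.py <<'E'
import numpy as np
from scipy.spatial.transform import Rotation as Rn
from station import r, read_camera
def cam(n):
    q=r.observe() if n=="wrist" else None
    c=read_camera(n); c["f"]=210/np.tan(np.radians(c["vertical_fov"]/2))
    if q is None: c["Rw"]=c["R"].T; c["o"]=-c["R"].T@c["t"]
    else:
        T=np.eye(4); w=q["tcp_rot"]; T[:3,:3]=Rn.from_quat([w[1],w[2],w[3],w[0]]).as_matrix(); T[:3,3]=q["tool_pos"]
        M=T@c["mount"]; c["Rw"]=M[:3,:3]; c["o"]=M[:3,3]
    return c
def ray(c,u,v):
    d=c["Rw"]@np.array([(u-c["cx"])/c["f"],(v-c["cy"])/c["f"],1]); return c["o"],d/np.linalg.norm(d)
def onz(c,u,v,z):
    o,d=ray(c,u,v); return o+d*(z-o[2])/d[2]
def tri(a,b):
    A=0;B=0;rs=[ray(*a),ray(*b)]
    for o,d in rs:
        P=np.eye(3)-np.outer(d,d);A=A+P;B=B+P@o
    x=np.linalg.solve(A,B); return x,[np.linalg.norm((np.eye(3)-np.outer(d,d))@(x-o)) for o,d in rs]
def proj(c,X):
    p=c["Rw"].T@(np.asarray(X)-c["o"]); return np.array([c["cx"],c["cy"]])+c["f"]*p[:2]/p[2]
E
python3 - <<'E'
from h import *
np.set_printoptions(precision=4,suppress=True)
s=cam("scene");d=cam("side")
S=lambda u,v:(s,(u+.5)/4.7-.5+190,(v+.5)/4.7-.5+165)
D=lambda u,v:(d,(u+.5)/3.8-.5+165,(v+.5)/3.8-.5+175)
print("base side",[onz(*D(*p),.01) for p in((14,411),(133,488),(409,337),(285,270))])
print("base scene",[onz(*S(*p),.01) for p in((399,425),(30,543))])
print("knob",tri(S(219,371),D(216,100)))
print("grip",tri(S(685,112),D(703,28)), onz(*S(685,112),.193),onz(*D(703,28),.193))
print("rim scene",[onz(*S(*p),.05) for p in((597,232),(750,208),(693,268),(648,160))])
print("rim side",[onz(*D(*p),.05) for p in((623,180),(771,175),(722,214))])
print("bar",[onz(*S(*p),.15) for p in((672,157),(703,120))],[onz(*D(*p),.15) for p in((686,88),(722,65))])
E
```

```text
base side [array([0.6363, 0.3098, 0.01  ]), array([0.4951, 0.3007, 0.01  ]), array([0.4923, 0.0324, 0.01  ]), array([0.6439, 0.035 , 0.01  ])]
base scene [array([0.4934, 0.026 , 0.01  ]), array([0.6369, 0.309 , 0.01  ])]
knob (array([0.4894, 0.2033, 0.2835]), [np.float64(0.0006929631229896527), np.float64(0.0006929631229896803)])
grip (array([ 0.4407, -0.269 ,  0.1996]), [np.float64(0.00015312848512100374), np.float64(0.00015312848512101404)]) [ 0.4438 -0.2744  0.193 ] [ 0.4499 -0.2812  0.193 ]
rim scene [array([ 0.4836, -0.2212,  0.05  ]), array([ 0.3999, -0.334 ,  0.05  ]), array([ 0.3962, -0.246 ,  0.05  ]), array([ 0.5027, -0.3178,  0.05  ])]
rim side [array([ 0.4911, -0.2308,  0.05  ]), array([ 0.4019, -0.3278,  0.05  ]), array([ 0.3908, -0.242 ,  0.05  ])]
bar [array([ 0.4416, -0.2602,  0.15  ]), array([ 0.4478, -0.3113,  0.15  ])] [array([ 0.4412, -0.25  ,  0.15  ]), array([ 0.4473, -0.308 ,  0.15  ])]
```

```bash
python3 -m jog '[[[0.087,-0.058,-0.03,0],[0.087,-0.058,-0.03,0],[0.087,-0.058,-0.03,0],[0.087,-0.058,-0.03,0],[0.087,-0.058,-0.03,0]]]' 60 ; python3 -m jog '[[[0.087,-0.058,-0.027,0],[0.087,-0.058,-0.027,0],[0.087,-0.058,-0.027,0],[0.087,-0.058,-0.027,0],[0.087,-0.058,-0.027,0]]]'; python3 -m jog '[[[0,0,0,0.028],[0,0,0,0.028],[0,0,0,0],[0,0,0,0]]]'
python3 - <<'E'
from h import *
import cv2
c=cam("wrist");cv2.imwrite("pics/w1.png",c["img"])
print(proj(c,[.444,-.282,.193]),proj(c,[.444,-.25,.153]))
E
```

```text
time: 0.75
tool_pos: [0.3091, -0.4394, 0.2831]
tcp_rot: [0.0, 0.99, 0.14, -0.0]
ft_force: [-0.2, 0.6, 1.1]
opening: 0.0613
grasp_force: 0.0
time: 1.25
tool_pos: [0.4441, -0.2797, 0.3371]
tcp_rot: [0.0, 0.99, 0.14, 0.0]
ft_force: [1.2, -0.5, 0.3]
opening: 0.0602
grasp_force: 0.0
time: 1.65
tool_pos: [0.4431, -0.2813, 0.3365]
tcp_rot: [-0.0, 0.999, 0.054, -0.0]
ft_force: [0.2, -0.0, 0.1]
opening: 0.0597
grasp_force: 0.0
[285.08590636 196.98031279] [255.08151975 184.66909537]
```

View pics/w1.png

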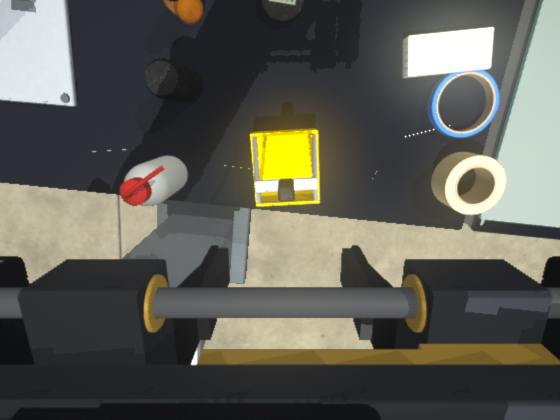

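The wrist view shows the basket around (286,168). Its bar runs horizontally at row ~185 and the black grip sits at (286,188). I'll measure these by mask.

```bash
python3 - <<'E'
from h import *
import cv2
np.set_printoptions(precision=4,suppress=True)
c=cam("wrist");im=c["img"];h=cv2.cvtColor(im,cv2.COLOR_BGR2HSV)
roi=np.zeros(im.shape[:2],np.uint8);roi[120:215,240:330]=1
y=((cv2.inRange(h,(20,120,60),(35,255,255))>0)&(roi>0)).astype(np.uint8)
P=cv2.findNonZero(y);R=cv2.minAreaRect(P);print("yellow",R)
for p in cv2.boxPoints(R):print(onz(c,*p,.05))
sub=im[170:210,248:326]
g=(sub.max(2)<70)
n,l,st,ce=cv2.connectedComponentsWithStats(g.astype(np.uint8))
for i in range(1,n):
    if st[i,4]>20:print("dark",st[i]+[248,170,0,0,0],ce[i]+[248,170])
w=((sub.min(2)>150)).astype(np.uint8);P=cv2.findNonZero(w);R=cv2.minAreaRect(P);print("white",R)
cv2.imwrite("pics/w1c.png",cv2.resize(im[115:220,235:340],None,fx=5.6,fy=5.6,interpolation=3))
E
```

```text
yellow ((285.2246398925781, 162.04307556152344), (86.20040893554688, 69.89222717285156), 86.8201675415039)
[ 0.5048 -0.227   0.05  ]
[ 0.5193 -0.317   0.05  ]
[ 0.4049 -0.3392  0.05  ]
[ 0.3889 -0.2424  0.05  ]
white ((37.999996185302734, 16.499996185302734), (61.99999237060547, 32.99999237060547), 0.0)
```

View pics/w1c.png

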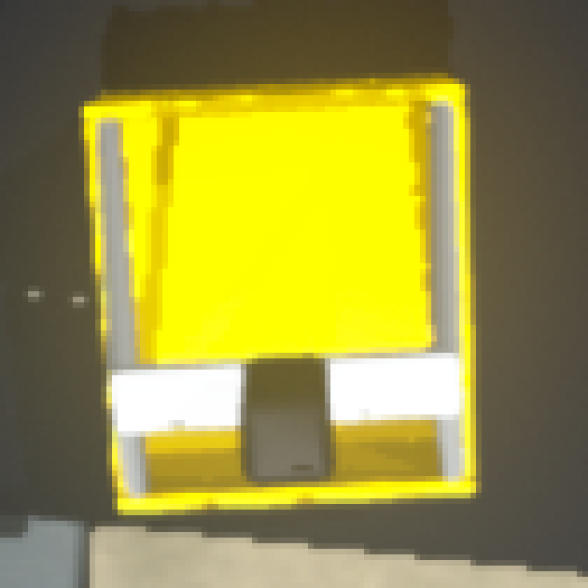

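The crop shows the bar's corners at (112,372), (459,352), (461,415) and (115,435). The grip's top face is centred at about (289,456).

```bash
python3 - <<'E'
from h import *
np.set_printoptions(precision=4,suppress=True)
c=cam("wrist");W=lambda u,v:(c,(u+.5)/5.6-.5+235,(v+.5)/5.6-.5+115)
b=np.array([onz(*W(*p),.153) for p in((112,372),(459,352),(461,415),(115,435))]);print(b,b.mean(0))
d=b[0]+b[3]-b[1]-b[2];print("yaw",np.degrees(np.arctan2(-d[0],d[1])))
t=np.array([onz(*W(*p),.193) for p in((249,430),(330,428),(330,484),(249,484))]);print(t,t.mean(0))
print(r.observe()["tool_pos"])
E
```

```text
[[ 0.4479 -0.2493  0.153 ]
 [ 0.4586 -0.314   0.153 ]
 [ 0.4466 -0.316   0.153 ]
 [ 0.4357 -0.2508  0.153 ]] [ 0.4472 -0.2825  0.153 ]
yaw 9.42026284524011
[[ 0.4488 -0.2759  0.193 ]
 [ 0.4506 -0.2894  0.193 ]
 [ 0.4409 -0.2905  0.193 ]
 [ 0.4394 -0.2768  0.193 ]] [ 0.4449 -0.2831  0.193 ]
[ 0.4431 -0.2814  0.3365]
```

```bash
python3 -m jog '[[[0.025,-0.1,-0.035,0],[0.025,-0.1,-0.035,0],[0.025,-0.1,-0.035,0],[0.025,-0.1,-0.035,0],[0.025,-0.1,-0.035,0]]]' >/dev/null; python3 -m jog '[[[0.025,-0.1,0,0],[0.025,-0.1,0,0],[0.025,-0.1,0,0],[0.025,-0.1,0,0],[0.025,-0.1,0,0]]]'>/dev/null; python3 -m jog '[[[0,0,0,0],[0,0,0,0],[0,0,0,0]]]'
python3 - <<'E'
from h import *
import cv2
c=cam("wrist");cv2.imwrite("pics/w2.png",c["img"])
for p in ([.553,.075,.2],[.49,.203,.283],[.493,.305,.01]):print(proj(c,p))
E
```

```text
time: 3.1
tool_pos: [0.5011, 0.1258, 0.4064]
tcp_rot: [0.0, 0.999, 0.052, -0.0]
ft_force: [0.4, -0.4, 0.5]
opening: 0.06
grasp_force: 0.0
[335.29771766 142.34479125]
[196.99465437 206.68901367]
[177.24440989 154.49065596]
```

View pics/w2.png

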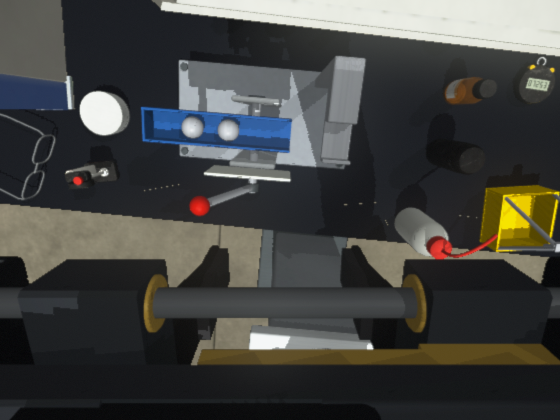

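The wrist view shows the stand well, with the knob at (199,206), the tray spanning (143–291, 108–152), the hook strip around (340,130) with its lip near (337,161), and the balls at (193,127) and (229,130). I'll crop this area.

```bash
python3 - <<'E'
import cv2
cv2.imwrite("pics/w2c.png",cv2.resize(cv2.imread("pics/w2.png")[45:220,140:380],None,fx=3.33,fy=3.33,interpolation=3))
E
```

```text
(no output)
```

View pics/w2c.png

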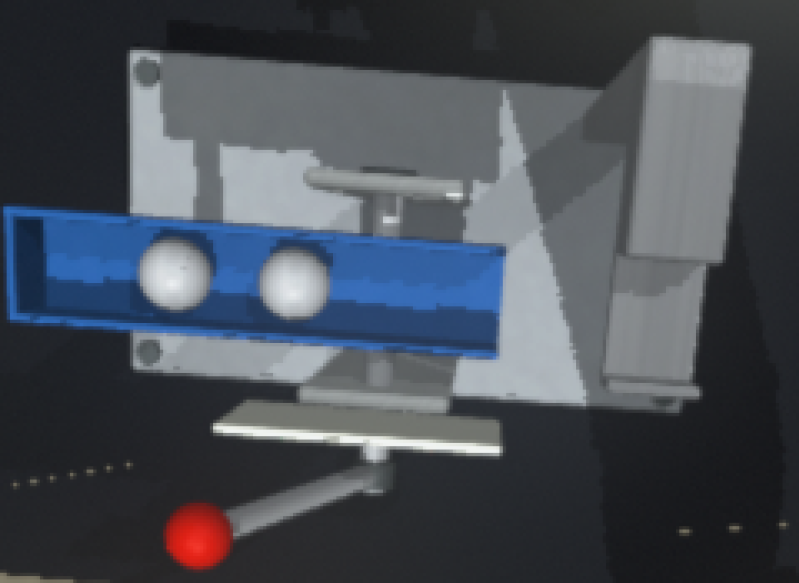

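```bash
cat > fit.py <<'E'
from h import *
np.set_printoptions(precision=4,suppress=True)
c=cam("wrist");W=lambda u,v:(c,(u+.5)/3.33-.5+140,(v+.5)/3.33-.5+45)
L=[((198,536),(-62,38,282)),((5,207),(18,120,204)),((504,245),(18,-40,204)),((498,357),(-18,-40,204)),((8,320),(-18,120,204)),
((608,380),(-20,-75,216)),((700,388),(-20,-105,216)),((628,255),(18,-75,225)),((722,262),(18,-105,225)),((130,50),(90,140,10)),((132,368),(-60,140,10)),((682,410),(-60,-140,10)),
((213,425),(-40,42,252)),((502,447),(-40,-42,252))]
w=np.array([onz(*W(*p),s[2]/1000)[:2] for p,s in L]);m=np.array([s[:2] for p,s in L])/1000
wc,mc=w.mean(0),m.mean(0);H=(m-mc).T@(w-wc);a=np.arctan2(H[0,1]-H[1,0],H[0,0]+H[1,1])
R=np.array([[np.cos(a),-np.sin(a)],[np.sin(a),np.cos(a)]]);t=wc-R@mc
print("yaw",np.degrees(a),"origin",t);print("resid mm",(w-(m@R.T+t))*1000)
for n,p in(("hook",(0,-.09)),("knob",(-.062,.038)),("pre",(-.075,-.09))):print(n,R@p+t)
for n,u,v,z in(("bottle cap",438,248,.13),("flask",440,150,.111)):print(n,onz(c,u,v,z))
E
python3 fit.py
```

```text
yaw 1.427819535612604 origin [0.5549 0.1639]
resid mm [[-0.9421  0.8337]
 [-1.0224 -0.994 ]
 [-0.4447  1.3222]
 [ 0.2456  0.3806]
 [-0.1353 -0.3529]
 [-0.9462  0.1287]
 [-1.2251  0.5832]
 [-0.1107 -0.6378]
 [ 0.0107  0.9141]
 [-1.447  -2.0192]
 [ 1.0741 -0.9939]
 [ 1.2841  0.5032]
 [ 1.828   0.071 ]
 [ 1.831   0.261 ]]
hook [0.5571 0.074 ]
knob [0.4919 0.2004]
pre [0.4821 0.0721]
bottle cap [ 0.4163 -0.1038  0.13  ]
flask [ 0.5513 -0.0832  0.111 ]
```

```bash
python3 -m jog '[[[-0.0244,0.1,0,0],[-0.0244,0.1,0,0],[-0.0244,0.1,0,0],[-0.0244,0.1,0,0],[-0.0244,0.1,0,0]]]' >/dev/null; python3 -m jog '[[[-0.0244,0.1,0.034,0],[-0.0244,0.1,0.034,0],[-0.0244,0.1,0.034,0],[-0.0244,0.1,0.034,0],[-0.0244,0.1,0.034,0]]]'>/dev/null; python3 -m jog '[[[0,0,0,-0.019],[0,0,0,0],[0,0,0,0]]]'
```

```text
time: 4.5
tool_pos: [0.4457, -0.2807, 0.339]
tcp_rot: [0.0, 0.997, 0.081, 0.0]
ft_force: [0.2, -0.3, -0.3]
opening: 0.06
grasp_force: 0.0
```

```bash
python3 -m jog '[[[0,0.006,0.09,0],[0,0,0.1,0],[0,0,0.1,0],[0,0,0.09,0],[0,0,0.065,0]]]' ; python3 -m jog '[[[0,0,0,0],[0,0,0,0],[0,0,0,0],[0,0,0,0],[0,0,0,0]]]' 0; python3 -m jog '[[[0,0,0,0],[0,0,0,0],[0,0,0,0]]]'
```

```text
time: 5.0
tool_pos: [0.4458, -0.2821, 0.1589]
tcp_rot: [-0.0, 0.997, 0.082, -0.0]
ft_force: [-0.1, 0.1, 0.1]
opening: 0.0602
grasp_force: 0.0
time: 5.5
tool_pos: [0.4466, -0.2836, 0.1617]
tcp_rot: [0.001, 0.997, 0.082, 0.001]
ft_force: [0.7, -0.4, -0.1]
opening: 0.0281
grasp_force: 0.0
time: 5.8
tool_pos: [0.4462, -0.283, 0.1609]
tcp_rot: [-0.0, 0.997, 0.082, 0.0]
ft_force: [-1.2, 1.6, 4.2]
opening: 0.0153
grasp_force: 30.0
```

```bash
python3 -m jog '[[[0,0,-0.05,0],[0,0,-0.11,0],[0,0,-0.125,0],[0,0,-0.125,0],[0,0,-0.115,0]]]' ; python3 -m jog '[[[0.0108,-0.043,0,0],[0.0215,-0.086,0,0],[0.0215,-0.086,0,0],[0.0215,-0.086,0,0],[0.0215,-0.086,0,0]]]'; python3 -m jog '[[[0.0215,-0.086,0,0],[0.0215,-0.086,0,0],[0.0215,-0.086,0,0],[0.0215,-0.086,0,0],[0.0215,-0.086,0,0]]]';python3 -m jog '[[[0.0108,-0.043,0,0],[0,0,0,0.022],[0,0,0,0.022],[0,0,0,0],[0,0,0,0]]]'
```

```text
time: 6.3
tool_pos: [0.4457, -0.2832, 0.3724]
tcp_rot: [0.0, 0.997, 0.082, -0.0]
ft_force: [2.1, -0.1, -3.4]
opening: 0.0155
grasp_force: 30.0
time: 6.8
tool_pos: [0.4584, -0.1224, 0.369]
tcp_rot: [-0.0, 0.997, 0.082, -0.001]
ft_force: [1.2, -0.1, -3.5]
opening: 0.0157
grasp_force: 30.0
time: 7.3
tool_pos: [0.4724, 0.0541, 0.3691]
tcp_rot: [0.0, 0.997, 0.082, -0.001]
ft_force: [1.5, 0.3, -3.5]
opening: 0.0157
grasp_force: 30.0
time: 7.8
tool_pos: [0.4742, 0.0702, 0.3696]
tcp_rot: [0.0, 1.0, 0.014, -0.001]
ft_force: [0.7, -0.3, -3.2]
opening: 0.0156
grasp_force: 29.9
```

```bash
python3 -m jog '[[[0,0,0.06,0],[0,0,0.08,0],[0,0,0.08,0],[0,0,0.06,0],[0,0,0.02,0]]]' ; python3 -m jog '[[[0.03,0,0,0],[0.045,0,0,0],[0.05,0,0,0],[0.045,0,0,0],[0.03,0,0,0]]]'; python3 -m jog '[[[0.005,0,0,0],[0,0,0,0],[0,0,0,0]]]'
```

```text
time: 8.3
tool_pos: [0.4731, 0.0697, 0.2479]
tcp_rot: [0.0, 1.0, 0.014, -0.002]
ft_force: [-0.0, 0.4, -2.7]
opening: 0.0158
grasp_force: 29.9
time: 8.8
tool_pos: [0.5559, 0.072, 0.2509]
tcp_rot: [-0.0, 1.0, 0.013, 0.0]
ft_force: [-0.5, -0.1, -3.8]
opening: 0.016
grasp_force: 30.0
time: 9.1
tool_pos: [0.556, 0.0725, 0.2508]
tcp_rot: [0.0, 1.0, 0.013, -0.0]
ft_force: [0.1, -1.1, -4.2]
opening: 0.0157
grasp_force: 30.0
```

```bash
python3 -m jog '[[[0,0,0.03,0],[0,0,0.03,0],[0,0,0.015,0],[0,0,0.007,0],[0,0,0,0]]]' ; python3 -m jog '[[[0,0,0.003,0],[0,0,0,0],[0,0,0,0]]]'
python3 - <<'E'
from station import read_camera
import cv2,numpy as np
a=read_camera("side")["img"][180:300,170:320];b=read_camera("scene")["img"][185:305,190:290]
cv2.imwrite("pics/x1.png",np.hstack([cv2.resize(i,None,fx=3.2,fy=3.2,interpolation=3) for i in(a,b)]))
E
```

```text
time: 9.6
tool_pos: [0.5563, 0.0723, 0.2172]
tcp_rot: [0.0, 1.0, 0.013, -0.0]
ft_force: [0.4, -0.1, -2.7]
opening: 0.0157
grasp_force: 30.0
time: 9.9
tool_pos: [0.5567, 0.0724, 0.2168]
tcp_rot: [0.0, 1.0, 0.013, 0.0]
ft_force: [-0.2, 0.6, -5.1]
opening: 0.0159
grasp_force: 30.0
```

View pics/x1.png

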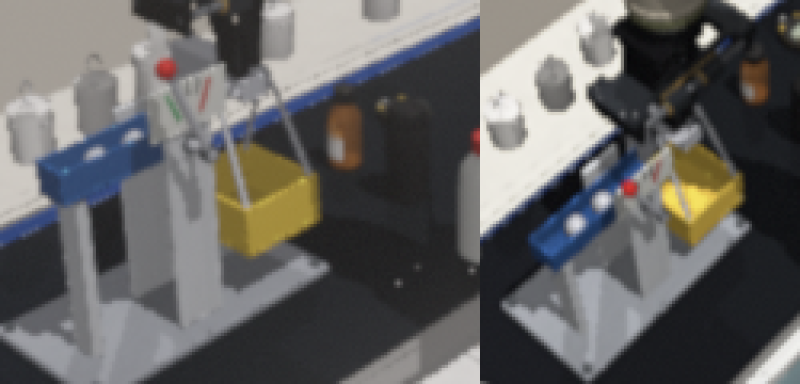

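The picture shows the basket under the hook, about (265,200) in the left half, clear of the cheek and post. I'll lower it until I feel contact.

```bash
for i in 1; do python3 -m jog '[[[0,0,0.003,0],[0,0,0,0],[0,0,0,0]]]'; python3 -m jog '[[[0,0,0.003,0],[0,0,0,0],[0,0,0,0]]]';python3 -m jog '[[[0,0,0.003,0],[0,0,0,0],[0,0,0,0]]]';done | egrep 'pos|ft'
```

```text
tool_pos: [0.5568, 0.0724, 0.216]
ft_force: [-2.0, -0.4, 4.1]
tool_pos: [0.5569, 0.0724, 0.2159]
ft_force: [-6.5, -1.7, 13.8]
tool_pos: [0.5571, 0.0723, 0.2158]
ft_force: [-10.0, -3.1, 21.7]
```

```bash
python3 -m jog '[[[0,0,-0.0055,0],[0,0,0,0],[0,0,0,0]]]'; python3 -m jog '[[[0,0,0,0],[0,0,0,0],[0,0,0,0],[0,0,0,0],[0,0,0,0]]]' 40;python3 -m jog '[[[0,0,-0.02,0],[0,0,-0.05,0],[0,0,-0.1,0],[0,0,-0.1,0],[0,0,-0.1,0]]]'; python3 -m jog '[[[0,0,0,0],[0,0,0,0],[0,0,0,0]]]'
python3 - <<'E'
from h import *
import cv2
for n,s in(("scene",np.s_[185:305,190:290]),("side",np.s_[180:300,170:320])):
    c=cam(n);h=cv2.cvtColor(c["img"],cv2.COLOR_BGR2HSV);m=cv2.inRange(h,(20,120,60),(35,255,255))
    k=np.zeros_like(m);k[s]=m[s];M=cv2.moments(k,True);print(n,M["m10"]/M["m00"],M["m01"]/M["m00"],M["m00"])
    cv2.imwrite(f"pics/y_{n}.png",c["img"])
c=cam("wrist");cv2.imwrite("pics/w3.png",c["img"])
E
```

```text
time: 11.2
tool_pos: [0.5569, 0.0723, 0.2159]
tcp_rot: [0.0, 1.0, 0.013, 0.001]
ft_force: [-3.0, -0.4, 8.1]
opening: 0.0158
grasp_force: 30.0
time: 11.7
tool_pos: [0.5565, 0.0723, 0.215]
tcp_rot: [0.0, 1.0, 0.013, -0.0]
ft_force: [0.7, 0.6, -0.2]
opening: 0.0388
grasp_force: 0.0
time: 12.2
tool_pos: [0.5563, 0.0723, 0.3655]
tcp_rot: [0.0, 1.0, 0.013, 0.0]
ft_force: [1.5, 0.7, -0.1]
opening: 0.0401
grasp_force: 0.0
time: 12.5
tool_pos: [0.5562, 0.0721, 0.3623]
tcp_rot: [0.0, 1.0, 0.013, -0.001]
ft_force: [-0.2, -0.4, 0.3]
opening: 0.04
grasp_force: 0.0
scene 258.6241900647948 244.06911447084232 463.0
side 252.43617021276594 242.69148936170214 752.0
```

```bash
python3 -m jog '[[[-0.04,-0.08,0,0],[-0.04,-0.09,0,0],[-0.04,-0.09,0,0],[-0.0325,-0.065,0,0],[0,0,0,0]]]' 27; python3 -m jog '[[[0,0,0,0],[0,0,0,0],[0,0,0,0]]]'
python3 - <<'E'
from h import *
import cv2
P=[]
for n in("scene","side"):
    c=cam(n);h=cv2.cvtColor(c["img"],cv2.COLOR_BGR2HSV);m=cv2.inRange(h,(0,150,90),(8,255,255))|cv2.inRange(h,(174,150,90),(180,255,255))
    k=np.zeros_like(m);u,v=proj(c,[.4919,.2004,.282]).astype(int);k[v-9:v+9,u-9:u+9]=m[v-9:v+9,u-9:u+9]
    M=cv2.moments(k,True);P.append((c,M["m10"]/M["m00"],M["m01"]/M["m00"]));print(M["m00"],P[-1][1:],u,v)
print(tri(*P))
E
```

```text
time: 13.15
tool_pos: [0.4894, 0.2051, 0.3632]
tcp_rot: [-0.0, 1.0, 0.017, -0.0]
ft_force: [-0.1, 0.2, 0.3]
opening: 0.0271
grasp_force: 0.0
time: 13.45
tool_pos: [0.4928, 0.1994, 0.3628]
tcp_rot: [0.0, 1.0, 0.012, -0.0]
ft_force: [-0.1, -0.4, 0.0]
opening: 0.027
grasp_force: 0.0
17.0 (236.05882352941177, 243.11764705882354) 236 242
16.0 (221.5, 201.0) 222 200
(array([0.49176557, 0.20172355, 0.2820469 ]), [np.float64(0.0005426664731327403), np.float64(0.0005426664731328674)])
```

```bash
python3 -m jog '[[[0,-0.004,0.06,0],[0,0,0.07,0],[0,0,0.06,0],[0,0,0.025,0],[0,0,0,0]]]'; python3 -m jog '[[[0,0,0,0],[0,0,0,0]]]'
```

```text
time: 14.05
tool_pos: [0.4919, 0.2016, 0.2762]
tcp_rot: [0.0, 1.0, 0.013, -0.001]
ft_force: [0.1, 0.4, -0.1]
opening: 0.0266
grasp_force: 0.0
time: 14.25
tool_pos: [0.4927, 0.2026, 0.2785]
tcp_rot: [-0.0, 1.0, 0.013, 0.001]
ft_force: [-0.6, -0.4, -0.8]
opening: 0.0267
grasp_force: 0.0
```

```bash
cat > knob.py <<'E'
from h import *
import cv2,sys
def knob():
    P=[];y=float(sys.argv[1]);g=[.493,y,.19+np.sqrt(.01-min(.009,(y-.162)**2))]
    for n in("scene","side"):
        c=cam(n);h=cv2.cvtColor(c["img"],cv2.COLOR_BGR2HSV);m=cv2.inRange(h,(0,150,70),(8,255,255))|cv2.inRange(h,(174,150,70),(180,255,255))
        k=np.zeros_like(m);u,v=proj(c,g).astype(int);k[v-9:v+9,u-9:u+9]=m[v-9:v+9,u-9:u+9]
        M=cv2.moments(k,True);P.append((c,M["m10"]/max(M["m00"],1e-9),M["m01"]/max(M["m00"],1e-9)));print(M["m00"],np.round(P[-1][1:],1),u,v)
    X,e=tri(*P);sy=(X[1]-.1639)+.0016;print(X,e,"tilt",22.5+np.degrees(np.arctan2(-sy,X[2]-.19)))
knob()
print(r.observe()["tool_pos"],r.observe()["ft_force"])
E
python3 -m jog '[[[0,0.03,0,0],[0,0.036,0,0],[0,0.036,0,0],[0,0.036,0,0],[0,0,0,0]]]'; python3 -m jog '[[[0,0,0,0],[0,0,0,0]]]'; python3 knob.py .149
```

```text
time: 14.75
tool_pos: [0.4942, 0.1451, 0.2779]
tcp_rot: [0.0, 1.0, 0.012, 0.001]
ft_force: [0.3, 0.0, 0.4]
opening: 0.027
grasp_force: 0.0
time: 14.95
tool_pos: [0.4935, 0.1473, 0.2772]
tcp_rot: [0.0, 1.0, 0.013, 0.0]
ft_force: [0.5, -0.2, -0.7]
opening: 0.0271
grasp_force: 0.0
9.0 [248.3 232.6] 247 231
15.0 [237.4 192.4] 237 192
[0.48865061 0.14960124 0.28972267] [np.float64(0.0014610824582585642), np.float64(0.0014610824582586652)] tilt 29.75703232223302
[0.49345696 0.14744345 0.2770356 ] [-0.03359864 -0.27236596  0.01805726]
```

```bash
python3 -m jog '[[[0,0.018,0,0],[0,0.018,0,0],[0,0.015,0,0],[0,0.01,0,0],[0,0,0,0]]]'; python3 -m jog '[[[0,0,0,0],[0,0,0,0]]]'|grep pos; python3 knob.py .125
```

```text
time: 15.55
tool_pos: [0.4942, 0.1218, 0.2771]
tcp_rot: [0.0, 1.0, 0.013, -0.0]
ft_force: [-0.1, 0.9, -0.4]
opening: 0.0271
grasp_force: 0.3
tool_pos: [0.4944, 0.1222, 0.2773]
12.0 [253.  229.5] 252 228
12.0 [244.  192.2] 244 191
[0.49036122 0.12646099 0.28199494] [np.float64(0.001085364338571167), np.float64(0.001085364338571004)] tilt 43.78468829319962
[0.49439635 0.12247785 0.27732242] [-1.22483893  0.53169955 -0.48333166]
```

```bash
python3 -m jog '[[[0,0.005,0,0],[0,0,0,0],[0,0,0,0]]]'|grep pos; python3 knob.py .123;  python3 - <<'E'
from h import *
import cv2
a=cam("side")["img"][185:275,195:275];b=cam("scene")["img"][190:280,205:285]
cv2.imwrite("pics/x2.png",np.hstack([cv2.resize(i,None,fx=5,fy=5,interpolation=3) for i in(a,b)]))
E
```

```text
tool_pos: [0.4943, 0.121, 0.2771]
12.0 [253.  229.5] 252 228
12.0 [244.8 192.2] 244 191
[0.49011267 0.12538497 0.28137862] [np.float64(0.00010109722584733206), np.float64(0.00010109722584720447)] tilt 44.497668903557596
[0.49429714 0.12095762 0.27713153] [-0.08221739  2.78940715 -2.2379641 ]
```

View pics/x2.png

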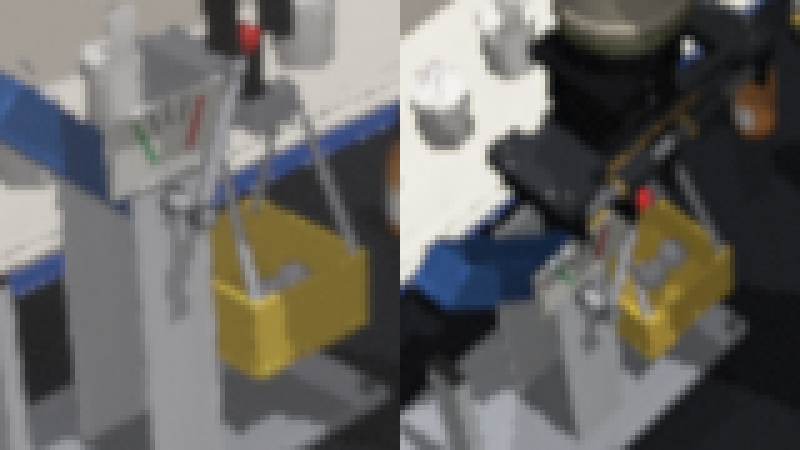

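The picture shows the lever leaning past the plate in line with the red mark. Both balls are in the basket, around (285,275) in the left half. The measured tilt is about 45°, so I'll hold for two seconds and then push back.

```bash
for i in 1 2 3 4; do python3 -m jog '[[[0,0,0,0],[0,0,0,0],[0,0,0,0],[0,0,0,0],[0,0,0,0]]]'|egrep 'time|pos|ft'; done; python3 knob.py .124
```

```text
time: 16.85
tool_pos: [0.4943, 0.1207, 0.2771]
ft_force: [1.5, 3.7, -1.8]
time: 17.35
tool_pos: [0.4943, 0.1207, 0.2771]
ft_force: [0.5, 4.4, -1.3]
time: 17.85
tool_pos: [0.4943, 0.1207, 0.2771]
ft_force: [0.5, 4.0, -1.7]
time: 18.35
tool_pos: [0.4943, 0.1207, 0.2771]
ft_force: [-0.2, 4.4, -1.9]
12.0 [253.  229.5] 252 228
12.0 [244.7 192.1] 244 191
[0.48972877 0.12582892 0.28214623] [np.float64(0.00019413453993873426), np.float64(0.0001941345399388543)] tilt 44.09344753144616
[0.49427029 0.12070076 0.27715035] [ 1.29404375  4.90107354 -2.28532704]
```

```bash
python3 -m jog '[[[0,-0.03,0,0],[0,-0.045,0,0],[0,-0.045,0,0],[0,-0.045,0,0],[0,-0.036,0,0]]]'|egrep 'pos|ft'; python3 -m jog '[[[0,0,0,0],[0,0,0,0]]]'|egrep 'pos|ft';  python3 -m jog '[[[0,-0.005,0,0],[0,0,0,0],[0,0,0,0]]]'|egrep 'pos|ft'; python3 -m jog '[[[0,-0.003,0,0],[0,0,0,0],[0,0,0,0]]]'|egrep 'pos|ft';python3 knob.py .2012
```

```text
tool_pos: [0.4921, 0.2014, 0.277]
ft_force: [0.3, -2.4, -2.4]
tool_pos: [0.4922, 0.2009, 0.2771]
ft_force: [-0.7, 0.3, 0.9]
tool_pos: [0.4922, 0.2026, 0.2772]
ft_force: [-0.0, 0.3, -0.5]
tool_pos: [0.4922, 0.2039, 0.2771]
ft_force: [0.1, -2.5, 0.0]
17.0 [237.2 242.8] 235 242
23.0 [222.7 200.2] 221 200
[0.48883776 0.19956629 0.2845021 ] [np.float64(0.0008120051882858534), np.float64(0.000812005188285752)] tilt 0.9785249108033405
[0.49219299 0.20394756 0.27712231] [-0.28371721 -1.68212883 -0.18705808]
```

Not at the stop yet, so I'll push on in small steps until the force rises.

```bash
for i in 1; do python3 -m jog '[[[0,-0.003,0,0],[0,0,0,0],[0,0,0,0]]]'|egrep 'pos|ft'; python3 -m jog '[[[0,-0.003,0,0],[0,0,0,0],[0,0,0,0]]]'|egrep 'pos|ft'; python3 -m jog '[[[0,-0.003,0,0],[0,0,0,0],[0,0,0,0]]]'|egrep 'pos|ft'; done; python3 knob.py .2012
```

```text
tool_pos: [0.492, 0.2053, 0.277]
ft_force: [0.2, -3.1, -1.6]
tool_pos: [0.492, 0.2066, 0.277]
ft_force: [0.2, -3.0, -1.6]
tool_pos: [0.492, 0.2068, 0.2769]
ft_force: [0.0, -6.1, -2.1]
16.0 [236.8 243.4] 235 242
23.0 [221.8 200.9] 221 200
[0.48878888 0.20202227 0.2835789 ] [np.float64(0.001304052493233577), np.float64(0.0013040524932335204)] tilt -0.5002002877680383
[0.49201406 0.2067839  0.27692921] [-0.05931451 -6.16194591 -1.64562498]
```

```bash
python3 -m jog '[[[0,-0.003,0,0],[0,0,0,0],[0,0,0,0]]]'|egrep 'pos|ft'; python3 -m jog '[[[0,0.0125,0,0],[0,0.004,0,0],[0,0,0,0],[0,0,0,0]]]'|egrep 'pos|ft'; python3 -m jog '[[[0,0,-0.05,0],[0,0,-0.1,0],[0,0,-0.1,0],[0,0,-0.05,0],[0,0,0,0]]]'|egrep 'pos|ft'; python3 -m jog '[[[0,0,0,0],[0,0,0,0],[0,0,0,0]]]'; python3 knob.py .2012
python3 - <<'E'
from h import *
import cv2
for n,s in(("scene",np.s_[185:305,190:290]),("side",np.s_[180:300,170:320])):
    c=cam(n);h=cv2.cvtColor(c["img"],cv2.COLOR_BGR2HSV);m=cv2.inRange(h,(20,120,60),(35,255,255))
    k=np.zeros_like(m);k[s]=m[s];M=cv2.moments(k,True);print(n,M["m10"]/M["m00"],M["m01"]/M["m00"],M["m00"])
    old=cv2.imread(f"pics/{n}0.png");d=(cv2.absdiff(old,c["img"]).max(2)>60).astype(np.uint8)
    nn,l,st,ce=cv2.connectedComponentsWithStats(d);print([tuple(map(int,q)) for q in st[1:] if q[4]>15])
E
```

```text
tool_pos: [0.4921, 0.207, 0.2768]
ft_force: [-1.6, -9.8, -1.3]
tool_pos: [0.4921, 0.203, 0.2773]
ft_force: [-0.3, -1.2, 1.2]
tool_pos: [0.4927, 0.2036, 0.4001]
ft_force: [-0.7, -0.1, -0.1]
time: 22.35
tool_pos: [0.4919, 0.2023, 0.396]
tcp_rot: [0.0, 1.0, 0.013, -0.001]
ft_force: [-1.0, 0.4, -0.2]
opening: 0.0274
grasp_force: 0.0
17.0 [236.1 243.1] 235 242
17.0 [221.4 201. ] 221 200
[0.49184687 0.20189462 0.28209687] [np.float64(0.0007291339861521567), np.float64(0.0007291339861520367)] tilt -0.764012661422516
[0.49195007 0.20233942 0.39645384] [ 1.06977624 -0.59746911  0.00190313]
scene 258.83658536585364 244.12439024390244 410.0
[(460, 77, 36, 50, 764), (453, 99, 11, 17, 85), (193, 102, 39, 30, 203), (236, 108, 13, 6, 17), (227, 113, 133, 61, 3120), (447, 112, 33, 25, 198), (213, 114, 17, 13, 105), (209, 125, 16, 6, 29), (448, 126, 49, 46, 1349), (458, 130, 7, 11, 41), (195, 132, 31, 24, 520), (298, 139, 9, 8, 62), (367, 138, 91, 88, 2902), (356, 141, 10, 29, 89), (262, 143, 9, 5, 29), (487, 147, 8, 26, 101), (493, 149, 7, 25, 93), (250, 155, 14, 5, 30), (231, 159, 10, 11, 61), (205
[... 765 characters left out ...]
 58, 372), (457, 66, 3, 15, 20), (192, 70, 37, 12, 239), (476, 71, 12, 6, 52), (173, 85, 80, 77, 2946), (437, 89, 21, 26, 150), (475, 103, 33, 47, 991), (430, 111, 14, 28, 134), (411, 140, 33, 34, 683), (441, 143, 27, 6, 102), (471, 148, 28, 8, 103), (479, 157, 17, 14, 76), (347, 183, 6, 6, 26), (241, 191, 8, 19, 111), (342, 190, 12, 13, 58), (410, 190, 15, 5, 39), (389, 194, 13, 9, 48), (329, 205, 39, 39, 861), (471, 212, 6, 12, 27), (408, 214, 6, 10, 42), (413, 219, 5, 5, 18), (238, 224, 31, 47, 1074), (421, 225, 5, 8, 21), (390, 227, 41, 62, 905), (476, 226, 10, 22, 153), (445, 280, 19, 31, 238), (390, 297, 7, 7, 32), (352, 329, 8, 5, 17), (293, 385, 17, 21, 201), (246, 391, 33, 27, 220)]
```

The knob is back where it started and the lever pressed against its stop. The basket is still hanging with the balls in it, and the robot is clear of everything. I'm handing in.

```bash
python3 -c "from station import finish_job; print(finish_job())"
```

```text
the job is handed in; nothing more can be done
None
```

I handed the job in at about 22.5 s (limit 64 s): basket hung and released, tray tipped to about 45° for over two seconds, both balls seen in the basket, tray back on its stop; I saw no bystander disturbed, but did not check each one.

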